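# Put the cooking ledge back in order

### The job

Tidy the ledge after cooking: cover the pot with its blue lid, and lay the wooden spoon centred across the lazy susan, pointing straight ahead the way the arm faces (square to the ledge's front edge) with the bowl at the far end. Stand the glass jar on the lazy susan beside the spoon on the side towards the pot and the steel salt tin on the other side, each straight beside the turntable's middle and halfway between the middle and the rim. Leave the mug, the clay bowl and the pot where they stand.

Things in the scene. Friction and masses are not known exactly. Their poses are not given: they have to be found in the camera images.
- susan: White plastic lazy susan: a fixed foot under a flat, rimless round disc, 260 mm across, top 26 mm above the ledge, turning stiffly (0.25 N m), faint grey circles near rim and middle. Origin: under the disc's middle, at ledge height. Its axes never turn: x straight ahead of the robot (square to the ledge's front edge), y to the robot's left, z up. Stands left or right, the pot on the other side.
- pot: Aluminium pot, loose, 1.2 kg, 160 mm outside diameter, 100 mm high, wall 4 mm, open at the top at the start, with two small loop handles at +y and -y of its frame reaching 104 mm from its axis, 82 mm up. Origin: centre of its underside, z up its axis.
- lid: Blue pot lid, 168 mm across, about 0.22 kg, right way up. Tapered plug below, 10 mm deep, 134 mm across (124 at the bottom), fits the pot's mouth with 8 mm play all round. Origin: centre of the plug's underside, z up. Black upright knob on the axis, 30 mm diameter, 22 to 48 mm above the origin; lid top 18 mm. Seated, its origin is 90 mm above the pot's.
- spoon: Wooden spoon lying flat, 220 mm long, 50 g (may vary). Origin: middle of its length, on its underside; x runs along the spoon towards the bowl, z up. Handle 14 mm wide and 12 mm high, from x = -110 to +70 mm; bowl 50 mm across and 14 mm high centred at x = +85 mm. At the start the bowl points ahead, within about 35 degrees of straight.
- spoon_bowl (a point): Point inside the spoon's bowl, 85 mm along +x from the spoon's origin and 5 mm up.
- jar: Glass jar with a brass-coloured screw cap, closed, standing upright: 64 mm diameter up to 70 mm height, shoulder above, cap 56 mm across, 100 mm high in all, 0.3 kg (may vary). Origin: centre of its underside, z up.
- tin: Steel salt tin, a plain closed cylinder standing upright: 58 mm diameter, its push-on lid 60 mm diameter from 62 to 78 mm height, 78 mm high in all, 0.25 kg (may vary). Origin: centre of its underside, z up.
- mug: White mug, a bystander, 76 mm across and 80 mm high, open, with a handle at +y of its frame reaching about 70 mm from its axis. Origin: centre of its underside. Not to be moved.
- bowl: Small terracotta bowl, a bystander, 90 mm across and 40 mm high, open. Origin: centre of its underside. Not to be moved.
Not all that is in view belongs to the job. What is meant by the spoon is not purple, and is the larger of those in its own colour. Of the things that look like the pot, take the one that is farthest from the robot's base at the start.

How it is judged (in metres and radians):
At the end, for the whole second after the job is handed in: Lid seated level, centred within 12 mm. Spoon flat on the disc, centred within 15 mm, along x within 0.2 rad, bowl far. Jar (on the pot's side of the spoon) and tin (other side) upright on the disc, within 15 mm in x of its middle, 50 to 80 mm from it in y. All at rest, mug, bowl and pot not moved (horizontal distance between lid and pot below 0.012 m and z of lid in the frame of pot between 0.084 and 0.096 m and angle between lid's own z axis and vertical below 0.06 rad and horizontal distance between spoon and susan below 0.015 m and z of spoon in the frame of susan between 0.02 and 0.034 m and angle between the x axis of spoon and the x axis of susan, either way round below 0.2 rad and x of spoon_bowl in the frame of susan above 0.05 m and angle between spoon's own z axis and vertical below 0.1 rad and x of jar in the frame of susan between -0.015 and 0.015 m and z of jar in the frame of susan between 0.02 and 0.032 m and angle between each of jar, tin's own z axis and vertical below 0.08 rad and x of tin in the frame of susan between -0.015 and 0.015 m and z of tin in the frame of susan between 0.02 and 0.032 m and ((y of pot in the frame of susan above 0 m and y of jar in the frame of susan between 0.05 and 0.08 m and y of tin in the frame of susan between -0.08 and -0.05 m) or (y of pot in the frame of susan below 0 m and y of jar in the frame of susan between -0.08 and -0.05 m and y of tin in the frame of susan between 0.05 and 0.08 m)) and linear speed of each of lid, spoon, jar, tin below 0.02 m/s); the robot touches nothing.
It fails at once if the mug is shifted by more than 25 mm (distance of mug from where it was at the start of the episode above 0.025 m).
It fails at once if the clay bowl is shifted by more than 25 mm (distance of bowl from where it was at the start of the episode above 0.025 m).
It fails at once if the pot is shifted by more than 25 mm (distance of pot from where it was at the start of the episode above 0.025 m).
It also fails if it takes over 115 s, if anything falls off the work surface, if the arm or the gripper's body presses on something with over 40 N, if the wrist force passes 120 N, or if a joint passes its speed limit or range.

### The arm

A 6-joint arm with a two-finger parallel gripper is mounted at the origin on the work surface. World frame = base frame: x ahead of the robot, y to its left, z up, the work surface at z = 0. Lengths are in mm, angles in degrees, forces in N, time in s.
With the tool pointing down it reaches from about 300 to 850 mm from the base axis. Payload 4.2 kg.
Tool frame: the origin (TCP) lies at the very end of the fingers, on their centre line; the grasp point (between the pads) lies 19 mm behind it (env.tcp_to_grasp is the distance from the TCP to the grasp point, in mm); z points along the fingers, y is the line along which they close (so a half turn about z gives the same grasp; the last joint's range is limited). The gripper opens to 91 mm and grips with 3 to 60 N. Pads are 32 mm wide; open, the fingers measure 118 mm over their backs; the gripper's body (76 mm by 178 mm) begins 60 mm behind the grasp point.
Start: joints at [-73.969, 18.312, 89.639, -0, 72.044, -1.146], TCP at [169.817, -549.368, 213.976] pointing down, gripper open.
Joint ranges: [-177.97, 177.97], [-48.28, 115.42], [12.27, 149.76], [-77.06, 257.06], [2.81, 150.46], [-146.56, 146.56]. Speed limits (degrees/s): [147.25, 147.25, 180, 180, 180, 180].

### API

Orientations are given as [roll, pitch, yaw] about the fixed x, y, z axes, in that order (R = Rz(yaw) Ry(pitch) Rx(roll)).
In Python, from workcell import env gives the robot as it stands.
- The arm moves only by the tool move_arm, never from a script. Its argument "plan" is a list of rows, each a list of 3 entries, a list of its own where there are three numbers: the shift along the world's x, y, z in cm, then the turn about the world's z in degrees, then the closure, from 0 (fully open) to 1 (shut). In form: [[[x, y, z], turn, claw], ...]. A call has 1 to 5 rows; each row shifts and turns the commanded pose from where the row before left it; what a row does not reach is not made up. A row lasts 1/10 s, in which the tool goes at most 50 mm and 8.59 degrees, less where a joint would pass 70% of its speed; a pose out of reach is approached as far as the arm can. A call is refused whole if a number of a shift passes 5 or a number of a turn 8.59, either way. A call with a gripper value outside its range is refused whole. The fingers move at their own pace and stop on an object; "squeeze" is the grip in N (left out, the last holds). Time passes only in rows, so rows that do not move let the fingers close. It gives the time, the measured TCP pose, the force, the opening and the grip force at its end, in the units of the state.
- env.state(): the state, without advancing time (a new reading comes with each control period).
- env.grab_frame(name): name is "side" or "top"; returns a dict with "frame" (480x640x3 uint8, red, green, blue), "z_map" (480x640 float32, mm along the optical axis (not along the pixel's ray), 0 where there is no reading), "fovy" (degrees; the focal length in pixels is half the picture's height over the tangent of half this angle, whatever the lens; pixels are square), "cx", "cy" (the principal point, pixels), "D" ([k1, k2, p1, p2, k3] as OpenCV has them; the pictures are not rectified), "position" and "orientation" of the camera in the world. Camera axes: x right, y down, z forward; pixel columns grow to the right and rows downward; lengths in mm; the calibration is good to about 2 mm. A picture is of the moment at which its call begins.
- env.job_done(): hands the job in; it is judged then, once.
Trained networks look in a picture, given as the dict that the camera call returned (one of the last four; its "shot" number tells which), for a name from the list of things; names that differ only in an ending like _2 or _b are one class to them, and where a whole thing is asked for, a point or a joint stands for the part that bears it (a point fixed in the world has none). Each returns a list of dicts, best first, with "score" (0 to 1); they miss things now and then, are a little off and sometimes report something else, mostly with a low value. They report only what shows in the picture. A call takes as long as a camera call. They do not tell look-alikes from the thing itself.
- env.search_frame(picture, label): "point" ([column, row] in pixels, amid what is visible of it).
- env.landmark_of(picture, label): "point" ([column, row] in pixels: a listed point, or the origin of a listed thing).
The state is a dict: "time_s": time; "qpos": joint angles; "qvel": joint speeds; "effort": joint torques, N m; "ee_pos": TCP position; "ee_rot": TCP orientation; "force": force on the tool from outside, world axes, zero at the start; "torque": the same for the moment, N m; "gripper_width": finger opening in mm; "gripper_force": force on a finger pad.
Only numpy, scipy, OpenCV 4.12 (cv2) and the standard library are available. Lean on these libraries where they do the work, as an engineer would, in place of code of your own. Each camera call takes 0.05 s, during which the arm holds its last target. There are 200 camera calls.

## Working session

There is one attempt and no reset: what is moved stays moved. The work goes in short steps, Python scripts to look and compute and a tool call to move; the robot and the scene stay as the last step left them, time stands still between calls to the robot, and variables do not carry over. Pictures are saved under pics/ and viewed, at most 14 in all, crops included, and the job is handed in when it is done.

Besides the shell and the picture viewer there is one more tool, called after "Call:" as name([rows], argument=value, ...), one row to a line, values as JSON. move_arm: Moves the arm, as the interface text tells. Its arguments: {"type":"object","properties":{"plan":{"type":"array","items":{"type":"array"}},"squeeze":{"type":"number"}},"required":["plan"]}

```bash
ls; mkdir -p pics; cat > h.py <<'E'
import numpy as np, cv2
from scipy.spatial.transform import Rotation as R
from workcell import env
def K(p):
    f=240/np.tan(np.radians(p["fovy"])/2); return np.array([[f,0,p["cx"]],[0,f,p["cy"]],[0,0,1.]])
def rot(p):
    o=np.array(p["orientation"],float)
    return o if o.shape==(3,3) else R.from_euler('xyz',o,degrees=True).as_matrix()
def ray(p,uv):
    n=cv2.undistortPoints(np.array(uv,float).reshape(-1,1,2),K(p),np.array(p["D"],float)).reshape(-1,2)
    return np.c_[n,np.ones(len(n))]@rot(p).T
def atz(p,uv,z):   # intersect with plane z
    r=ray(p,uv); c=np.array(p["position"]); return c+r*((z-c[2])/r[:,2])[:,None]
def cloud(p):
    v,u=np.mgrid[0:480,0:640]; r=ray(p,np.stack([u,v],-1).reshape(-1,2).astype(float))
    return (np.array(p["position"])+r*p["z_map"].reshape(-1,1)).reshape(480,640,3)
def save(p,n): cv2.imwrite("pics/"+n+".png",p["frame"][:,:,::-1])
E
python3 - <<'E'
from h import *
for c in("top","side"):
    p=env.grab_frame(c); save(p,c+"0"); print(c,p["position"],p["orientation"],p["fovy"],p["D"])
    P=cloud(p); np.save(c+"0.npy",P)
    for n in "susan pot lid spoon spoon_bowl jar tin mug bowl".split():
        for d in env.landmark_of(p,n)[:4]:
            u=np.array(d["point"]).round().astype(int); q=P[min(max(u[1],0),479),min(max(u[0],0),639)]
            print(n,round(d["score"],2),u,q.round(),atz(p,d["point"],0)[0].round())
print(env.state())
E
```

```text
pics
top [ 407.26879372  -41.22018541 1398.06448161] [-176.71064549   -0.50999052  -90.25198351] 46.22641699347671 [-0.07468215  0.          0.          0.          0.        ]
susan 0.82 [202 206] [574. 256.  22.] [577. 262.   0.]
pot 0.71 [408 200] [ 590. -256.   -0.] [ 592. -255.    0.]
pot 0.58 [444 364] [ 182. -340.    3.] [ 181. -342.    0.]
spoon 0.82 [305 180] [640.   2.  12.] [641.   2.   0.]
spoon 0.78 [508 174] [ 656. -512.    1.] [ 658. -512.    0.]
spoon 0.72 [355 110] [ 819. -124.    7.] [ 821. -124.    0.]
spoon 0.29 [290 149] [721.  40.  -1.] [721.  41.   0.]
spoon_bowl 0.77 [335 122] [789. -74.   1.] [789. -73.   0.]
spoon_bowl 0.63 [528 147] [ 725. -565.    5.] [ 726. -565.    0.]
jar 0.76 [150 265] [429. 369.  67.] [429. 391.   0.]
jar 0.68 [203 208] [569. 252.  26.] [572. 259.   0.]
tin 0.78 [213 289] [372. 216.  81.] [370. 232.   0.]
mug 0.71 [461 266] [ 424. -387.   -2.] [ 424. -387.    0.]
bowl 0.61 [392 287] [ 373. -213.    2.] [ 373. -213.    0.]
bowl 0.18 [304 263] [433.   4.  45.] [433.   6.   0.]
side [175.42083138 721.03574315 979.87661102] [-139.27780123
[... 955 characters left out ...]
] [ 380. -216.   -0.]
{'time_s': 1.0, 'qpos': array([-7.39683832e+01,  1.83104746e+01,  8.96406976e+01,  1.58461607e-04,
        7.20428073e+01, -1.14664258e+00]), 'qvel': array([ 0.0367398 , -0.05391567,  0.03695178, -0.09273949, -0.12991318,
        0.03330554]), 'effort': array([-7.87115332e-04, -4.12361670e+01, -2.32234329e+01,  7.28715677e-02,
        3.76557733e-02, -6.31072879e-06]), 'ee_pos': array([ 169.8202843 , -549.35811246,  213.97870375]), 'ee_rot': array([ 1.79993978e+02, -3.02410311e-05,  1.71782106e+01]), 'force': array([ 0.52529231, -0.76900487,  0.16436412]), 'torque': array([ 0.02264887,  0.01183668, -0.0361267 ]), 'gripper_force': 0.0, 'gripper_width': 91.16444575166022}
```

View pics/top0.png

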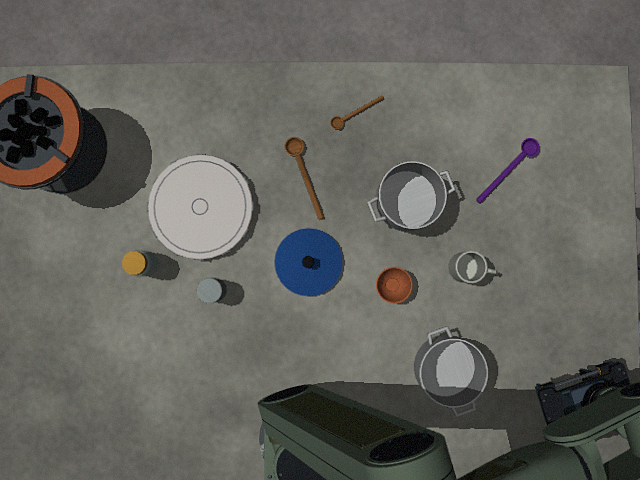

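View pics/side0.png

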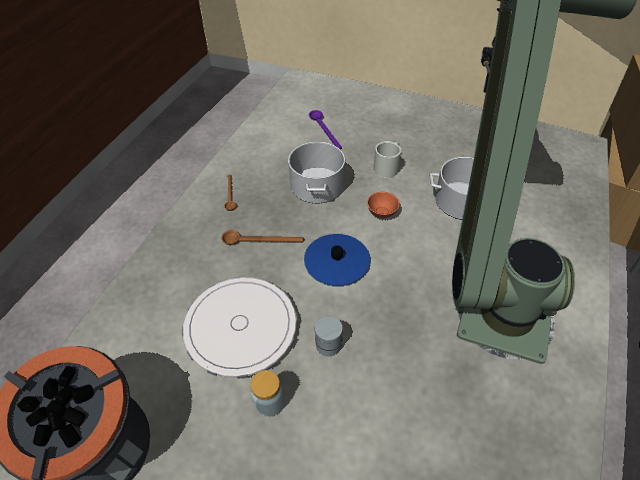

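Top view: large brown spoon (308,180), with rivals the small brown one (357,112) and the purple one (508,170), so I take (308,180). Pots are the far one (413,195), which I take, and the near one (454,370). Also seen: lid knob (311,262), jar (135,263), tin (210,290), susan (202,206), a tall brazier (40,130) to avoid, mug (472,267) and bowl (395,285). Next I measure each one and check a close crop.

```bash
python3 - <<'E'
from h import *
top=cv2.imread("pics/top0.png"); cv2.imwrite("pics/crop0.png",cv2.resize(top[80:320,120:480],None,fx=2,fy=2))
def circ(q): (c,r)=cv2.minEnclosingCircle(q[:,:2].astype(np.float32)); return np.round([*c,r],1)
for c in("top","side"):
    P=np.load(c+"0.npy").reshape(-1,3); im=cv2.imread(f"pics/{c}0.png"); H=cv2.cvtColor(im,cv2.COLOR_BGR2HSV).reshape(-1,3).astype(int)
    def sel(cx,cy,r,z0,z1): return (np.hypot(P[:,0]-cx,P[:,1]-cy)<r)&(P[:,2]>z0)&(P[:,2]<z1)
    print(c)
    for n,a in dict(jar=(429,378,55,92,110),tin=(370,225,50,70,90),knob=(430,3,40,38,60),lid=(430,3,110,12,60),susan=(575,258,150,17,40),pot=(594,-255,90,92,110)).items():
        m=sel(*a); q=P[m]
        if len(q)<5: print(n,len(q)); continue
        lo,hi=np.percentile(q,1,0),np.percentile(q,99,0)
        print(n,len(q),"circ",circ(q),"mid",((lo+hi)/2).round(1),"size",(hi-lo).round(1),"zmed",np.median(q[:,2]).round(1))
    m=sel(660,0,160,3,25)&(H[:,0]<20)&(H[:,1]>90); q=P[m]
    r=cv2.minAreaRect(q[:,:2].astype(np.float32)); b=cv2.boxPoints(r); print("spoon",len(q),np.round(r[0],1),np.round(r[1],1),b.round().tolist(),q[:,2].max())
    h=q[q[:,0]<690]; l=cv2.fitLine(h[:,:2].astype(np.float32),cv2.DIST_HUBER,0,.01,.01).ravel(); print("handle yaw",np.degrees(np.arctan2(l[1],l[0])),l[2:])
    t=q[:,:2]@l[:2]; s=np.sign(l[0]); print("ext",np.percentile(t,[0,1,99,100]), "perp",np.median(h[:,:2]@np.array([-l[1],l[0]])))
    m=sel(720,650,260,60,400); print("brazier",P[m].max(0),P[m].min(0))
E
```

```text
top
jar 453 circ [432.8 399.5  29.3] mid [433.  398.7  98.6] size [51.2 53.4 11.4] zmed 98.1
tin 492 circ [368.4 226.1  30.7] mid [368.4 225.3  76.5] size [53.8 57.1 12.2] zmed 76.2
knob 115 circ [436.3  -4.6  14.6] mid [436.3  -4.7  46.1] size [26.6 26.5 11.4] zmed 46.5
lid 2534 circ [435.8  -4.5  83.6] mid [435.8  -5.   30.2] size [152.2 152.3  36.2] zmed 15.2
susan 8614 circ [573.  262.3 133.7] mid [572.8 260.9  24.6] size [243.6 242.4  12.9] zmed 24.4
pot 425 circ [ 590.3 -251.5   80.5] mid [ 590.8 -251.5   97.5] size [157.9 157.1  10.5] zmed 97.2
spoon 632 [682.7  -2.9] [132.  261.5] [[541.0, -39.0], [796.0, -96.0], [825.0, 33.0], [569.0, 90.0]] 21.42570596892483
handle yaw 20.425938 [615.0761   -10.161851]
ext [496.33484446 499.70695314 722.61882497 727.02803104] perp -224.17817794904687
brazier [855.85876434 688.80075897 208.34911668] [597.37337132 489.26464071  60.0406712 ]
side
jar 669 circ [431.6 398.1  29. ] mid [430.9 398.9  98.8] size [54.  53.6 10.8] zmed 100.5
tin 573 circ [366.9 225.8  30.8] mid [366.9 226.8  77.1] size [55.8 55.7 12.4] zmed 79.1
knob 108 circ [434.8  -4.5  14.9] mid [434.4  -4.5  46. ] size [27.3 26.7 14.5] zmed 47.5
lid 2536 circ [435.8  -4.3  85.2] mid [434.8  -4.7  30.7] size [156.2 155.7  36.7] zmed 16.1
susan 8896 circ [572.7 260.7 133.7] mid [570.1 263.7  26.2] size [243.1 243.6   9.7] zmed 26.8
pot 419 circ [ 589.7 -251.7   83.8] mid [ 588.7 -250.9   98.6] size [157.  159.1  12.7] zmed 98.8
spoon 575 [681.7  -5.2] [129.2 261.8] [[540.0, -39.0], [795.0, -97.0], [824.0, 29.0], [568.0, 87.0]] 19.51086610603204
handle yaw 20.684292 [613.6811     -7.3830132]
ext [493.2021413  495.78392428 718.23803837 723.02209406] perp -223.66881573267162
brazier [851.73025918 749.41774735 207.29812548] [594.13508633 490.74939931  60.07447456]
```

View pics/crop0.png

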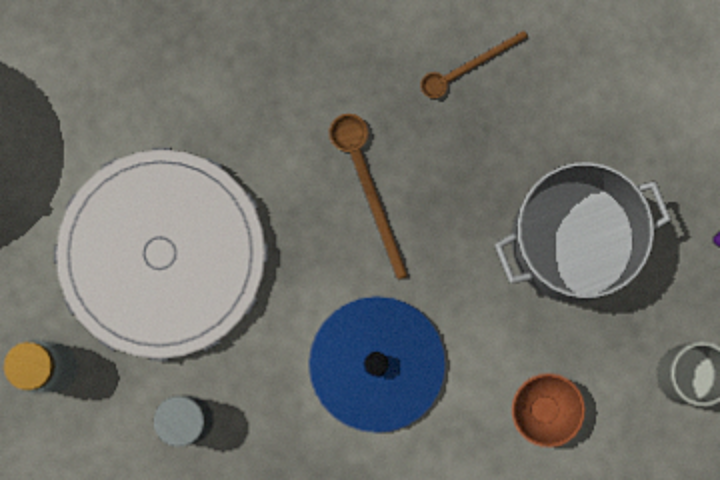

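The crop shows one large brown spoon (crop 370,190) with its bowl pointing ahead, and the far pot at (585,230). The measured sizes match the description. I start with the lid.

Call:
move_arm([
  [[1.9,3.9,0],0,0.3],
  [[1.9,3.9,0],0,0.3],
  [[1.9,3.9,0],0,0.3],
  [[1.9,3.9,0],0,0.3],
  [[1.9,3.9,0],0,0.3],
], squeeze=30)

```text
time_s: 1.5
ee_pos: [265.3, -352.9, 214.1]
ee_rot: [180.0, -0.0, 17.1]
force: [1.0, -0.6, -0.2]
gripper_width: 63.6
gripper_force: 0.0
```

Call:
move_arm([
  [[1.9,3.9,0],0,0.3],
  [[1.9,3.9,0],0,0.3],
  [[1.9,3.9,0],0,0.3],
  [[1.9,3.9,0],0,0.3],
  [[1.9,3.9,0],0,0.3],
])

```text
time_s: 2.0
ee_pos: [360.3, -157.8, 214.3]
ee_rot: [180.0, -0.0, 17.2]
force: [0.9, -0.2, -0.9]
gripper_width: 63.7
gripper_force: 0.0
```

Call:
move_arm([
  [[1.9,3.9,0],0,0.3],
  [[1.9,3.9,-2],0,0.3],
  [[1.9,3.9,-3],0,0.3],
  [[1.9,3.8,-3],0,0.3],
  [[0,0,-3],0,0.3],
])

```text
time_s: 2.5
ee_pos: [436.7, -4.3, 106.2]
ee_rot: [180.0, -0.2, 17.5]
force: [-0.4, -0.3, -0.2]
gripper_width: 63.7
gripper_force: 0.0
```

Call:
move_arm([
  [[0,0,-4],0,0.3],
  [[-0.1,0,-3],0,0.3],
  [[0,0,-1.2],0,0.3],
  [[0,0,0],0,0.3],
  [[0,0,0],0,1],
])

```text
time_s: 3.0
ee_pos: [433.6, -7.9, 25.1]
ee_rot: [180.0, -0.0, 17.2]
force: [0.0, 0.3, -0.1]
gripper_width: 58.5
gripper_force: 0.0
```

Call:
move_arm([
  [[0,0,0],0,1],
  [[0,0,0],0,1],
  [[0,0,0],0,1],
  [[0,0,0],0,1],
  [[0,0,0],0,1],
])

```text
time_s: 3.5
ee_pos: [433.5, -7.9, 25.3]
ee_rot: [180.0, -0.1, 17.2]
force: [0.1, 0.7, 5.6]
gripper_width: 29.0
gripper_force: 30.0
```

Call:
move_arm([
  [[0,0,1],0,1],
  [[0,0,2],0,1],
  [[0,0,3],0,1],
  [[0,0,3],0,1],
  [[0,0,3],0,1],
])

```text
time_s: 4.0
ee_pos: [432.4, -7.8, 146.0]
ee_rot: [-180.0, 0.0, 17.2]
force: [0.3, -0.0, -1.2]
gripper_width: 29.1
gripper_force: 30.0
```

Call:
move_arm([
  [[2,-3,0.4],0,1],
  [[3,-4.7,0.3],0,1],
  [[3,-4.7,0],0,1],
  [[3,-4.7,0],0,1],
  [[3,-4.7,0],0,1],
])

```text
time_s: 4.5
ee_pos: [561.0, -208.0, 151.6]
ee_rot: [-180.0, 0.0, 17.2]
force: [1.2, 0.4, -1.1]
gripper_width: 29.3
gripper_force: 30.0
```

Call:
move_arm([
  [[1.5,-2.6,0],0,1],
  [[0,0,0],0,1],
  [[0,0,0],0,1],
])

```text
time_s: 4.8
ee_pos: [575.0, -232.4, 150.8]
ee_rot: [-179.9, 0.1, 17.1]
force: [-0.5, 0.3, -0.8]
gripper_width: 29.2
gripper_force: 30.0
```

```bash
cat > lid.py <<'E'
from h import *
import sys
print(env.state()["ee_pos"].round(1))
for c in("top","side"):
    p=env.grab_frame(c); save(p,c+sys.argv[1]); P=cloud(p).reshape(-1,3); H=cv2.cvtColor(p["frame"],cv2.COLOR_RGB2HSV).reshape(-1,3).astype(int)
    m=(abs(H[:,0]-110)<12)&(H[:,1]>150)&(P[:,0]>450)&(P[:,1]<-100)&(P[:,2]>80); q=P[m]
    e=cv2.minEnclosingCircle(q[:,:2].astype(np.float32)); print(c,"lid",np.round([*e[0],e[1]],1),len(q),np.median(q[:,2]))
    A=np.c_[q[:,:2]-q[:,:2].mean(0),np.ones(len(q))]; print("slope",np.linalg.lstsq(A,q[:,2],rcond=None)[0][:2])
E
python3 lid.py 1
```

```text
[ 575.  -232.4  150.8]
top lid [ 572.1 -224.2   88.2] 1088 138.29971870666475
slope [-0.18435682  0.2713801 ]
side lid [ 577.5 -230.5   85.6] 1483 142.0548732677255
slope [ 0.01784557 -0.07152927]
```

Call:
move_arm([
  [[0.6,-1,0],0,1],
  [[0.6,-1.1,0],0,1],
  [[0,0,0],0,1],
  [[0,0,0],0,1],
])

```text
time_s: 5.3
ee_pos: [587.7, -253.5, 151.3]
ee_rot: [-180.0, 0.0, 17.2]
force: [0.2, -0.2, -1.4]
gripper_width: 29.1
gripper_force: 30.0
```

```bash
python3 lid.py 2
```

```text
[ 587.7 -253.5  151.3]
top lid [ 561.7 -223.8  114.4] 1051 139.15262009194726
slope [-0.28767262  0.32992054]
side lid [ 584.9 -253.2   88. ] 1450 142.47908487984643
slope [ 0.00225185 -0.03638558]
```

View pics/side2.png

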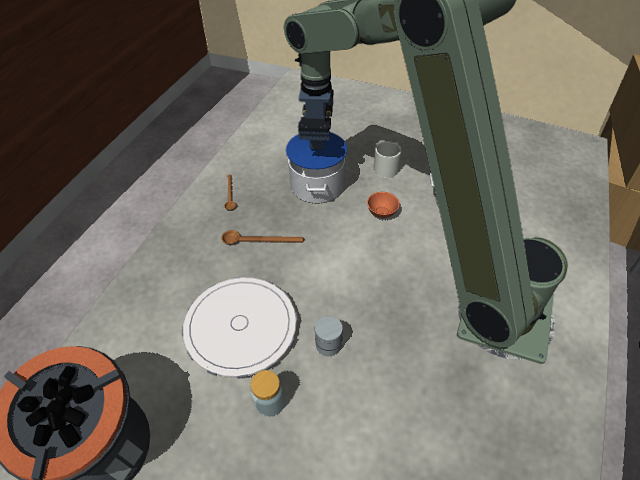

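The lid is level over the pot at about (316,151). I lower it.

Call:
move_arm([
  [[0,0,-1],0,1],
  [[0,0,-1],0,1],
  [[0,0,-0.6],0,1],
  [[0,0,-0.5],0,1],
  [[0,0,-0.4],0,1],
])

```text
time_s: 5.9
ee_pos: [587.5, -253.2, 115.6]
ee_rot: [-180.0, 0.0, 17.2]
force: [-0.1, 0.3, -2.1]
gripper_width: 29.2
gripper_force: 30.0
```

Call:
move_arm([
  [[0,0,-0.1],0,1],
  [[0,0,0],0,1],
])

```text
time_s: 6.1
ee_pos: [587.8, -253.4, 115.5]
ee_rot: [180.0, -0.0, 17.2]
force: [0.2, -0.1, -1.6]
gripper_width: 29.3
gripper_force: 30.0
```

Call:
move_arm([
  [[0,0,-0.2],0,1],
  [[0,0,0],0,1],
])

```text
time_s: 6.3
ee_pos: [587.9, -253.5, 115.3]
ee_rot: [179.9, -0.1, 17.2]
force: [-2.5, 1.3, 5.9]
gripper_width: 28.9
gripper_force: 30.0
```

Call:
move_arm([
  [[0,0,-0.2],0,1],
  [[0,0,0],0,1],
])

```text
time_s: 6.5
ee_pos: [588.0, -253.6, 115.3]
ee_rot: [179.9, -0.1, 17.2]
force: [-5.3, 2.3, 15.3]
gripper_width: 29.4
gripper_force: 30.0
```

Call:
move_arm([
  [[0,0,0.4],0,1],
  [[0,0,0],0,0.3],
  [[0,0,0],0,0.3],
  [[0,0,0],0,0.3],
  [[0,0,0],0,0.3],
])

```text
time_s: 7.0
ee_pos: [587.6, -253.4, 115.0]
ee_rot: [-180.0, 0.0, 17.2]
force: [-0.6, 0.3, 0.9]
gripper_width: 58.4
gripper_force: 0.0
```

Call:
move_arm([
  [[0,0,2],0,0.3],
  [[0,0,4],0,0.3],
  [[1,3.8,0],0.5,0.3],
  [[1,3.8,0],0.5,0.3],
  [[1,3.8,0],0.5,0.3],
])

```text
time_s: 7.5
ee_pos: [617.9, -138.5, 175.5]
ee_rot: [180.0, -0.0, 18.6]
force: [0.6, -0.3, 0.1]
gripper_width: 63.8
gripper_force: 0.0
```

Call:
move_arm([
  [[1,3.8,0],0.5,0.3],
  [[1,3.8,0],0.5,0.3],
  [[1,3.8,-1],0.5,0.3],
  [[1,3.2,-2],0.3,0.3],
  [[0,0,-3],0,0.3],
])

```text
time_s: 8.0
ee_pos: [660.1, 11.0, 116.2]
ee_rot: [180.0, -0.3, 20.7]
force: [0.4, -0.1, -0.7]
gripper_width: 63.6
gripper_force: 0.0
```

Call:
move_arm([
  [[0,0,-3],0,0.3],
  [[0,0,-2],0,0.3],
  [[0,0,0],0,0.3],
])

```text
time_s: 8.3
ee_pos: [655.2, 6.8, 61.7]
ee_rot: [-179.9, 0.4, 20.5]
force: [-0.2, -0.3, -0.2]
gripper_width: 63.6
gripper_force: 0.0
```

```bash
python3 lid.py 3
```

```text
[655.2   6.8  61.7]
top lid [ 591.1 -251.5   83.9] 3744 103.60481502571224
slope [-0.00153189  0.00175071]
side lid [ 588.8 -250.4   84.4] 1663 106.64337345123965
slope [ 0.00408442 -0.00710912]
```

Call:
move_arm([
  [[0,0,-3],0,0.3],
  [[0,-0.1,-2],0,0.3],
  [[0,0,-0.8],0,0.3],
  [[0,0,0],0,1],
  [[0,0,0],0,1],
], squeeze=15)

```text
time_s: 8.9
ee_pos: [658.9, 5.5, 9.0]
ee_rot: [179.9, -0.2, 20.5]
force: [1.2, -0.6, -0.0]
gripper_width: 50.8
gripper_force: 0.0
```

Call:
move_arm([
  [[0,0,0],0,1],
  [[0,0,0],0,1],
  [[0,0,0],0,1],
  [[0,0,0],0,1],
  [[0,0,0],0,1],
])

```text
time_s: 9.4
ee_pos: [657.8, 5.5, 7.6]
ee_rot: [180.0, -0.0, 20.5]
force: [0.4, -1.1, 0.1]
gripper_width: 14.0
gripper_force: 15.0
```

Call:
move_arm([
  [[0,0,0],0,0.6],
  [[0,0,0],0,0.6],
  [[0,0,-0.4],0,0.6],
  [[0,0,0],0,1],
  [[0,0,0],0,1],
])

```text
time_s: 9.9
ee_pos: [657.4, 5.6, 3.0]
ee_rot: [-180.0, 0.0, 20.5]
force: [0.4, 0.3, -0.1]
gripper_width: 23.2
gripper_force: 0.0
```

Call:
move_arm([
  [[0,0,0],0,1],
  [[0,0,0],0,1],
  [[0,0,0],0,1],
  [[0,0,1],0,1],
  [[0,0,3],0,1],
])

```text
time_s: 10.4
ee_pos: [655.3, 5.6, 41.3]
ee_rot: [-179.9, 0.4, 20.5]
force: [0.1, -0.2, -0.9]
gripper_width: 14.0
gripper_force: 15.0
```

Call:
move_arm([
  [[0,0,3],0,1],
  [[0,0,3],0,1],
  [[0,0,2],0,1],
  [[0,0,0],0,1],
  [[0,0,0],0,1],
])

```text
time_s: 10.9
ee_pos: [657.4, 5.6, 123.5]
ee_rot: [180.0, -0.0, 20.5]
force: [-0.4, -0.3, -1.9]
gripper_width: 13.8
gripper_force: 15.0
```

Call:
move_arm([
  [[-1.1,3.6,0],-3,1],
  [[-1.1,3.7,0],-3,1],
  [[-1.1,3.7,0],-3,1],
  [[-1.1,3.7,0],-3,1],
  [[-1.1,3.7,0],-3,1],
])

```text
time_s: 11.4
ee_pos: [600.9, 190.6, 121.2]
ee_rot: [180.0, 0.2, 5.3]
force: [0.4, 0.1, 0.2]
gripper_width: 13.8
gripper_force: 15.0
```

Call:
move_arm([
  [[-1.1,3.6,0],-3,1],
  [[-1.1,3.6,0],-2.5,1],
  [[0,0,0],0,1],
  [[0,0,0],0,1],
  [[0,0,0],0,1],
])

```text
time_s: 11.9
ee_pos: [580.4, 260.5, 122.3]
ee_rot: [179.9, 0.1, -0.0]
force: [0.4, -0.4, -0.5]
gripper_width: 13.9
gripper_force: 15.0
```

```bash
cat > sp.py <<'E'
from h import *
import sys
print(env.state()["ee_pos"].round(1),env.state()["ee_rot"].round(1))
for c in("top","side"):
    p=env.grab_frame(c); save(p,c+sys.argv[1]); P=cloud(p).reshape(-1,3); H=cv2.cvtColor(p["frame"],cv2.COLOR_RGB2HSV).reshape(-1,3).astype(int)
    m=(H[:,0]<20)&(H[:,1]>90)&(H[:,2]>40)&(P[:,0]>440)&(P[:,0]<720)&(abs(P[:,1]-261)<45)&(P[:,2]>15); q=P[m]
    if len(q)<20: continue
    b=q[q[:,0]>640]; h=q[q[:,0]<630]
    print(c,len(q),"z",np.percentile(q[:,2],[2,50,98]).round(),"x",np.percentile(q[:,0],[0,1,99,100]).round())
    if len(b)>5: print("bowl y",np.percentile(b[:,1],[1,99]).round(),"x",np.percentile(b[:,0],[1,99]).round(),"z",np.median(b[:,2]))
    t=h[h[:,0]<np.median(h[:,0])]
    print("tail",np.median(t,0).round(1)); l=cv2.fitLine(q[:,:2].astype(np.float32),cv2.DIST_HUBER,0,.01,.01).ravel(); print("yaw",np.degrees(np.arctan(l[1]/l[0])),"y at 572",l[3]+(572-l[2])*l[1]/l[0])
E
python3 sp.py 4
```

```text
[580.4 260.5 122.3] [ 1.799e+02  1.000e-01 -0.000e+00]
top 270 z [118. 124. 134.] x [554. 636. 675. 677.]
bowl y [240. 282.] x [641. 675.] z 124.23526561123731
tail [nan nan nan]
yaw 48.915936 y at 572 165.01196
side 347 z [124. 132. 210.] x [457. 458. 671. 675.]
bowl y [253. 259.] x [670. 675.] z 133.58827542175914
tail [483.2 263.9 131.4]
yaw -0.99432874 y at 572 262.45123
  return _methods._mean(a, axis=axis, dtype=dtype,
  ret = um.true_divide(
```

View pics/side4.png

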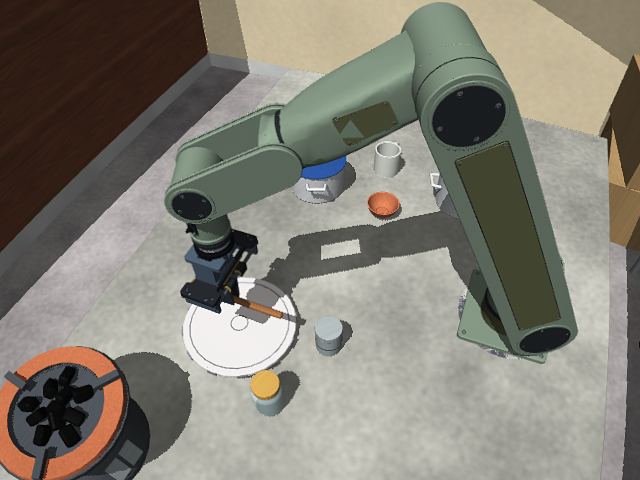

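The spoon is held above the disc, handle at about (260,307) and aligned. I shift it 5 mm ahead and lower it.

Call:
move_arm([
  [[0.5,0.1,-2],0,1],
  [[0,0,-3],0,1],
  [[0,0,-2.5],0,1],
  [[0,0,-1],0,1],
  [[0,0,-0.5],0,1],
])

```text
time_s: 12.5
ee_pos: [585.6, 261.6, 32.4]
ee_rot: [180.0, 0.1, -0.1]
force: [0.0, -0.5, -0.1]
gripper_width: 14.0
gripper_force: 15.0
```

Call:
move_arm([
  [[0,0,0],0,1],
  [[0,0,0],0,1],
])

```text
time_s: 12.7
ee_pos: [586.6, 262.8, 34.6]
ee_rot: [-180.0, -0.1, -0.0]
force: [0.4, 0.0, 0.1]
gripper_width: 13.7
gripper_force: 15.0
```

Call:
move_arm([
  [[0,-0.1,-0.3],0,1],
  [[0,0,0],0,1],
  [[0,0,0],0,1],
])

```text
time_s: 13.0
ee_pos: [585.8, 261.7, 30.8]
ee_rot: [-180.0, -0.0, -0.0]
force: [0.6, -0.8, -1.1]
gripper_width: 13.9
gripper_force: 15.0
```

Call:
move_arm([
  [[0,0,-0.2],0,1],
  [[0,0,0],0,1],
  [[0,0,0],0,1],
])

```text
time_s: 13.3
ee_pos: [586.1, 261.8, 29.2]
ee_rot: [-180.0, -0.1, -0.0]
force: [-1.6, 0.2, 5.2]
gripper_width: 14.0
gripper_force: 15.0
```

Call:
move_arm([
  [[0,0,0.2],0,0.5],
  [[0,0,0],0,0.5],
  [[0,0,0],0,0.5],
  [[0,0,0],0,0.5],
  [[0,0,2],0,0.5],
])

```text
time_s: 13.8
ee_pos: [583.5, 260.7, 47.7]
ee_rot: [179.8, 0.4, -0.0]
force: [-0.3, -0.2, 1.1]
gripper_width: 45.0
gripper_force: 0.0
```

Call:
move_arm([
  [[0,0,4],0,0.3],
  [[0,0,4],0,0],
  [[0,0,2],8.2,0],
  [[-1.5,1.4,0],8.2,0],
  [[-1.5,1.4,0],8.2,0],
])

```text
time_s: 14.3
ee_pos: [556.0, 289.7, 151.3]
ee_rot: [-180.0, -0.1, 24.8]
force: [0.3, 0.1, -0.8]
gripper_width: 82.9
gripper_force: 0.0
```

Call:
move_arm([
  [[-1.5,1.4,0],8.2,0],
  [[-1.5,1.4,0],8.2,0],
  [[-1.5,1.4,0],8.2,0],
  [[-1.5,1.4,0],8.2,0],
  [[-1.5,1.4,0],8.2,0],
])

```text
time_s: 14.8
ee_pos: [479.9, 360.0, 150.2]
ee_rot: [-180.0, 0.0, 65.9]
force: [-0.1, -0.0, 0.2]
gripper_width: 91.3
gripper_force: 0.0
```

Call:
move_arm([
  [[-1.5,1.4,0],8.2,0],
  [[-1.5,1.3,0],8.2,0],
  [[-1.9,1.2,0],8,0],
  [[0,0,0],0,0],
  [[0,0,0],0,0],
])

```text
time_s: 15.3
ee_pos: [431.7, 398.6, 150.3]
ee_rot: [180.0, 0.0, 89.9]
force: [0.1, 0.3, -0.8]
gripper_width: 91.4
gripper_force: 0.0
```

```bash
python3 sp.py 5 2>/dev/null
```

```text
[431.7 398.6 150.3] [180.    0.   89.9]
top 637 z [26. 35. 42.] x [465. 468. 679. 682.]
bowl y [241. 285.] x [642. 681.] z 31.969029613774865
tail [501.7 262.   35.9]
yaw 0.56507397 y at 572 262.69727
side 267 z [28. 34. 43.] x [633. 635. 678. 680.]
bowl y [241. 285.] x [641. 678.] z 33.714911628260666
tail [nan nan nan]
yaw -46.449795 y at 572 351.9531
```

View pics/side5.png

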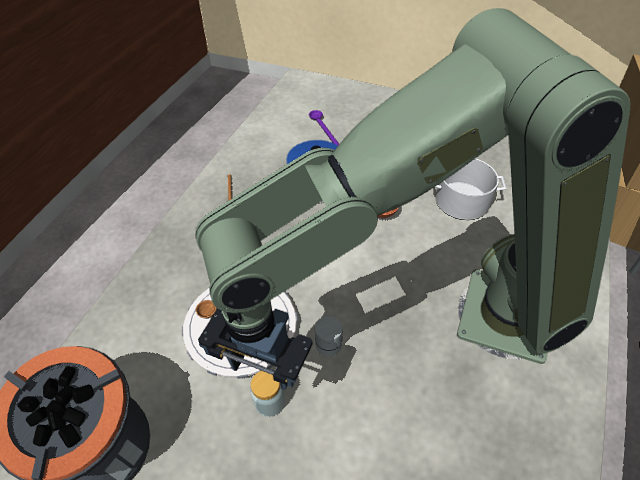

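The spoon's extents on the disc put its centre at (573.5, 262.7), which is correct. The gripper sits over the jar's cap (265,385), so I grasp it.

Call:
move_arm([
  [[0,0,-3],0,0],
  [[0,0,-4],0,0],
  [[0,0,-3],0,0],
  [[0,0,-1.2],0,0],
  [[0,0,-0.7],0,0],
], squeeze=25)

```text
time_s: 15.9
ee_pos: [432.1, 398.0, 30.4]
ee_rot: [-180.0, 0.1, 89.9]
force: [-0.1, 0.6, 0.3]
gripper_width: 90.9
gripper_force: 0.0
```

Call:
move_arm([
  [[0,0,0],0,0],
  [[0,0,0],0,1],
  [[0,0,0],0,1],
  [[0,0,0],0,1],
  [[0,0,0],0,1],
])

```text
time_s: 16.4
ee_pos: [432.3, 399.1, 32.3]
ee_rot: [179.9, -0.1, 90.0]
force: [1.2, -1.0, 2.3]
gripper_width: 63.3
gripper_force: 25.0
```

Call:
move_arm([
  [[0,0,0],0,1],
  [[0,0,0],0,1],
])

```text
time_s: 16.6
ee_pos: [432.3, 399.1, 32.3]
ee_rot: [179.9, -0.1, 90.0]
force: [1.5, 0.1, 5.2]
gripper_width: 63.5
gripper_force: 25.0
```

Call:
move_arm([
  [[0,0,1],0,1],
  [[0,0,3],0,1],
  [[0,0,4],0,1],
  [[0,0,2],0,1],
  [[2,-2.9,0],0,1],
])

```text
time_s: 17.1
ee_pos: [451.5, 373.2, 134.9]
ee_rot: [179.8, -0.3, 90.2]
force: [1.1, 0.3, -2.7]
gripper_width: 63.4
gripper_force: 25.0
```

Call:
move_arm([
  [[2,-2.9,0],0,1],
  [[2,-2.9,0],0,1],
  [[2,-2.9,0],0,1],
  [[2,-2.9,0],0,1],
  [[2,-2.9,0],0,1],
])

```text
time_s: 17.6
ee_pos: [551.3, 223.1, 130.9]
ee_rot: [-179.9, 0.0, 90.0]
force: [-0.1, -0.1, -2.6]
gripper_width: 63.5
gripper_force: 25.0
```

Call:
move_arm([
  [[2,-2.9,0],0,1],
  [[0,0,0],0,1],
  [[0,0,0],0,1],
  [[0,0,0],0,1],
])

```text
time_s: 18.0
ee_pos: [570.6, 196.1, 131.0]
ee_rot: [-179.9, 0.0, 90.0]
force: [-0.1, 0.2, -2.5]
gripper_width: 63.6
gripper_force: 25.0
```

Call:
move_arm([
  [[0.2,0,-2],0,1],
  [[0,0,-3],0,1],
  [[0,0,-1.2],0,1],
  [[0,0,-0.5],0,1],
  [[0,0,0],0,1],
])

```text
time_s: 18.5
ee_pos: [573.3, 196.1, 64.2]
ee_rot: [-180.0, 0.0, 90.0]
force: [-0.1, -0.3, -2.2]
gripper_width: 63.2
gripper_force: 25.0
```

Call:
move_arm([
  [[0,0,-0.3],0,1],
  [[0,0,0],0,1],
  [[0,0,0],0,1],
])

```text
time_s: 18.8
ee_pos: [574.1, 195.8, 62.2]
ee_rot: [179.9, -0.0, 90.0]
force: [0.2, 0.2, -3.1]
gripper_width: 63.4
gripper_force: 25.0
```

Call:
move_arm([
  [[0,0,-0.2],0,1],
  [[0,0,0],0,1],
  [[0,0,0],0,1],
])

```text
time_s: 19.1
ee_pos: [573.7, 195.6, 59.4]
ee_rot: [180.0, -0.0, 90.0]
force: [0.8, 0.5, -2.3]
gripper_width: 62.9
gripper_force: 25.0
```

Call:
move_arm([
  [[0,0,-0.2],0,1],
  [[0,0,0],0,1],
  [[0,0,0],0,1],
])

```text
time_s: 19.4
ee_pos: [574.0, 195.6, 58.3]
ee_rot: [179.9, -0.0, 90.0]
force: [-1.6, -0.2, 4.4]
gripper_width: 63.6
gripper_force: 25.0
```

Call:
move_arm([
  [[0,0,0.1],0,0],
  [[0,0,0],0,0],
  [[0,0,0],0,0],
  [[0,0,0],0,0],
  [[0,0,0],0,0],
])

```text
time_s: 19.9
ee_pos: [573.6, 195.6, 58.2]
ee_rot: [-180.0, 0.0, 90.0]
force: [0.2, -0.1, -0.3]
gripper_width: 90.9
gripper_force: 0.0
```

Call:
move_arm([
  [[0,0,2],0,0],
  [[0,0,4],0,0],
  [[0,0,3.5],0,0],
  [[-3.5,0.5,0],0,0],
  [[-3.5,0.5,0],0,0],
])

```text
time_s: 20.4
ee_pos: [504.0, 205.9, 154.5]
ee_rot: [179.8, -0.1, 89.9]
force: [-0.6, 1.1, -0.0]
gripper_width: 90.8
gripper_force: 0.0
```

Call:
move_arm([
  [[-3.5,0.5,0],0,0],
  [[-3.5,0.5,0],0,0],
  [[-3.5,0.5,0],0,0],
  [[-3.2,0.5,0],0,0],
  [[0,0,0],0,0],
])

```text
time_s: 20.9
ee_pos: [362.8, 225.2, 153.3]
ee_rot: [-179.9, 0.0, 90.1]
force: [0.5, -0.2, 0.6]
gripper_width: 91.2
gripper_force: 0.0
```

Call:
move_arm([
  [[0,0,0],0,0],
  [[0,0,0],0,0],
])

```text
time_s: 21.1
ee_pos: [367.9, 225.9, 153.7]
ee_rot: [179.9, -0.0, 90.0]
force: [-0.1, 0.4, -0.5]
gripper_width: 91.2
gripper_force: 0.0
```

```bash
cat > jt.py <<'E'
from h import *
import sys
print(env.state()["ee_pos"].round(1))
for c in("top","side"):
    p=env.grab_frame(c); save(p,c+sys.argv[1]); P=cloud(p).reshape(-1,3)
    for n,(x,y,r,z0,z1) in dict(jar=(573,196,45,118,136),tin0=(367,226,50,70,90),tin=(573,326,45,95,116),susan=(572,262,150,17,33)).items():
        q=P[(np.hypot(P[:,0]-x,P[:,1]-y)<r)&(P[:,2]>z0)&(P[:,2]<z1)]
        if len(q)>30: e=cv2.minEnclosingCircle(q[:,:2].astype(np.float32)); print(c,n,len(q),np.round([*e[0],e[1]],1),np.median(q[:,2]).round(1))
E
python3 jt.py 6; python3 sp.py 6
```

```text
[367.9 225.9 153.7]
top jar 478 [574.1 194.7  28.8] 124.4
top tin0 304 [369.4 223.3  28.8] 76.2
top susan 7119 [574.  261.  133.4] 24.6
side jar 437 [570.7 196.2  29.4] 126.2
side tin0 577 [366.7 225.9  31. ] 79.0
side susan 7463 [572.1 259.8 134.4] 26.8
[367.8 225.7 153.4] [180.   -0.   89.9]
top 648 z [ 27.  35. 123.] x [468. 470. 679. 682.]
bowl y [241. 286.] x [641. 681.] z 32.21699408764721
tail [506.8 262.3  35.9]
yaw 0.5160816 y at 572 262.59625
side 792 z [ 30.  38. 126.] x [461. 465. 678. 680.]
bowl y [240. 284.] x [641. 679.] z 33.96759574489431
tail [509.1 265.1  38. ]
yaw -1.3775916 y at 572 263.178
```

View pics/side6.png

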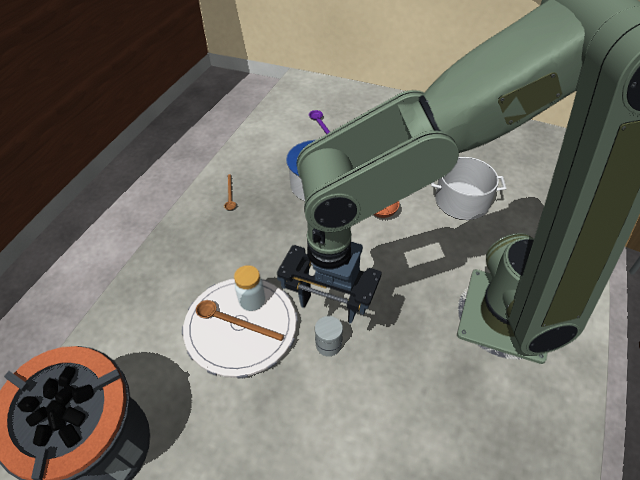

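The jar stands right of the spoon (250,288), and the spoon is across the middle (240,320). The gripper is over the tin (328,335), so I grasp that.

Call:
move_arm([
  [[0,0,-4],0,0],
  [[0,0,-4],0,0],
  [[0,0,-3],0,0],
  [[0,0,-1.5],0,0],
  [[0,0,-0.7],0,0],
])

```text
time_s: 21.8
ee_pos: [366.2, 225.0, 19.7]
ee_rot: [-179.8, 0.1, 89.9]
force: [-0.0, -0.2, -0.2]
gripper_width: 91.2
gripper_force: 0.0
```

Call:
move_arm([
  [[0,0,0],0,0],
  [[0,0,0],0,0],
  [[0,0,0],0,1],
  [[0,0,0],0,1],
  [[0,0,0],0,1],
])

```text
time_s: 22.3
ee_pos: [367.0, 225.8, 22.0]
ee_rot: [179.9, -0.0, 90.0]
force: [0.1, -0.6, 0.2]
gripper_width: 69.9
gripper_force: 0.0
```

Call:
move_arm([
  [[0,0,0],0,1],
  [[0,0,0],0,1],
  [[0,0,0],0,1],
])

```text
time_s: 22.6
ee_pos: [367.2, 225.9, 21.7]
ee_rot: [179.9, -0.0, 90.0]
force: [0.8, 0.5, 3.0]
gripper_width: 59.1
gripper_force: 25.0
```

Call:
move_arm([
  [[0,0,1],0,1],
  [[0,0,3],0,1],
  [[0,0,4],0,1],
  [[0,0,2],0,1],
  [[3,1.5,0],0,1],
])

```text
time_s: 23.1
ee_pos: [394.5, 239.7, 124.4]
ee_rot: [180.0, -0.0, 90.0]
force: [1.0, 0.2, -2.0]
gripper_width: 59.2
gripper_force: 25.0
```

Call:
move_arm([
  [[3,1.5,0],0,1],
  [[3,1.5,0],0,1],
  [[3,1.5,0],0,1],
  [[3,1.5,0],0,1],
  [[3,1.5,0],0,1],
])

```text
time_s: 23.6
ee_pos: [547.0, 315.8, 121.1]
ee_rot: [-179.9, 0.1, 90.0]
force: [1.1, 1.1, -2.4]
gripper_width: 59.5
gripper_force: 25.0
```

Call:
move_arm([
  [[2.5,1,0],0,1],
  [[0,0,0],0,1],
  [[0,0,0],0,1],
  [[0,0,0],0,1],
])

```text
time_s: 24.0
ee_pos: [570.3, 325.0, 121.0]
ee_rot: [-179.9, 0.1, 90.0]
force: [-1.0, 0.8, -2.3]
gripper_width: 59.4
gripper_force: 25.0
```

Contact is expected at z of about 47.8.

Call:
move_arm([
  [[0.1,0.1,-2],0,1],
  [[0,0,-3],0,1],
  [[0,0,-1.3],0,1],
  [[0,0,-0.5],0,1],
  [[0,0,0],0,1],
])

```text
time_s: 24.5
ee_pos: [572.3, 326.5, 53.3]
ee_rot: [-180.0, 0.0, 90.0]
force: [0.2, 0.0, -1.9]
gripper_width: 59.1
gripper_force: 25.0
```

Call:
move_arm([
  [[0,0,-0.3],0,1],
  [[0,0,0],0,1],
  [[0,0,0],0,1],
])

```text
time_s: 24.8
ee_pos: [573.1, 326.8, 51.2]
ee_rot: [179.9, -0.0, 90.0]
force: [-0.5, 0.2, -2.5]
gripper_width: 59.6
gripper_force: 25.0
```

Call:
move_arm([
  [[0,0,-0.2],0,1],
  [[0,0,0],0,1],
  [[0,0,0],0,1],
])

```text
time_s: 25.1
ee_pos: [572.7, 326.6, 48.4]
ee_rot: [180.0, -0.0, 90.0]
force: [-0.4, 0.0, -2.3]
gripper_width: 59.7
gripper_force: 25.0
```

Call:
move_arm([
  [[0,0,-0.2],0,1],
  [[0,0,0],0,1],
  [[0,0,0],0,1],
])

```text
time_s: 25.4
ee_pos: [573.0, 326.8, 47.7]
ee_rot: [179.9, -0.0, 90.0]
force: [-0.7, -0.9, 5.3]
gripper_width: 59.5
gripper_force: 25.0
```

Call:
move_arm([
  [[0,0,0.1],0,0],
  [[0,0,0],0,0],
  [[0,0,0],0,0],
  [[0,0,0],0,0],
  [[0,0,0],0,0],
])

```text
time_s: 25.9
ee_pos: [572.6, 326.6, 47.2]
ee_rot: [-180.0, 0.0, 90.0]
force: [0.6, 0.2, -0.8]
gripper_width: 91.2
gripper_force: 0.0
```

Call:
move_arm([
  [[0,0,2],0,0],
  [[0,0,4],0,0],
  [[0,0,4.5],0,0],
  [[-4,0,0],0,0],
  [[-4,0,0],0,0],
])

```text
time_s: 26.4
ee_pos: [493.2, 327.1, 154.0]
ee_rot: [179.8, -0.1, 89.9]
force: [0.1, 0.0, -0.4]
gripper_width: 91.6
gripper_force: 0.0
```

Call:
move_arm([
  [[-4,0,1],0,0],
  [[-4,0,0],0,0],
  [[-3,0,0],0,0],
  [[0,0,0],0,0],
  [[0,0,0],0,0],
])

```text
time_s: 26.9
ee_pos: [382.8, 326.9, 162.8]
ee_rot: [179.9, -0.0, 90.0]
force: [-0.2, -0.0, 0.2]
gripper_width: 90.9
gripper_force: 0.0
```

```bash
python3 jt.py 7; python3 sp.py 7; python3 lid.py 7
```

```text
[382.8 326.9 162.8]
top jar 485 [573.5 195.1  28.8] 124.3
top tin 506 [573.6 327.6  30.2] 102.3
top susan 6732 [573.  262.8 133.7] 24.6
side jar 442 [573.3 195.7  30.4] 125.9
side tin 601 [571.6 327.7  31.4] 104.2
side susan 4936 [571. 261. 134.] 26.8
[383.8 326.9 162.5] [179.9  -0.   90. ]
top 661 z [ 26.  35. 122.] x [465. 468. 679. 681.]
bowl y [241. 286.] x [641. 681.] z 32.06919604357563
tail [505.4 261.8  35.8]
yaw 0.5578103 y at 572 262.32355
side 632 z [ 29.  38. 127.] x [450. 464. 677. 680.]
bowl y [240. 284.] x [641. 678.] z 33.965733441249995
tail [534.5 265.9  37.7]
yaw -2.222715 y at 572 263.26483
[383.8 326.8 162.2]
top lid [ 591.5 -251.    83.9] 3797 103.52751436039921
slope [-0.00103326  0.00058326]
side lid [ 621.3 -265.5   75.2] 400 106.65672524896803
slope [-0.18825636  0.06807601]
```

View pics/side7.png

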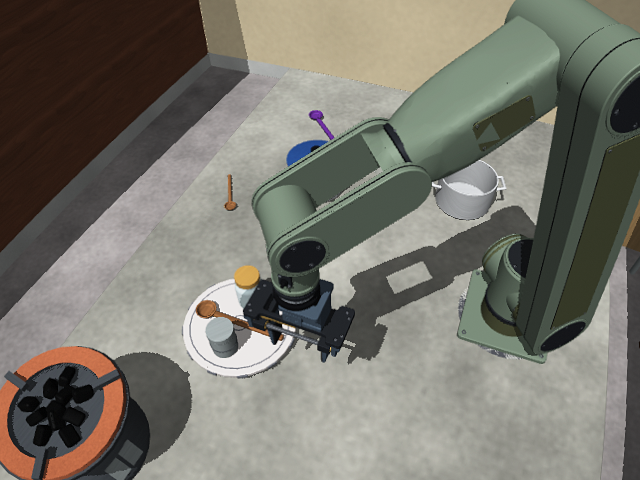

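The picture shows the tin (221,337), spoon (240,320) and jar (248,285) on the disc. The top camera puts the lid level and centred on the pot. All measurements are within tolerance and the gripper is clear, so I hand in.

```bash
python3 -c "
from workcell import env
print(env.job_done())"
```

```text
the job is handed in; nothing more can be done
None
```

The job is handed in after about 27 s of robot time: the lid is seated on the far pot, and the spoon, jar and tin are on the lazy susan, all within tolerance by the final camera check; the hand-in returned no verdict.

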